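# Nest a block beside a clamped bracket on the cross slide and prick three drilling centres

## Task

Pack the loose block that bears a pencil cross snugly into the gap beside the L-shaped bracket in the cross slide's tray, cross up and flat on the tray's floor. Then bring the three crosses under the point one after another - the bracket's corner, the end of its long arm, the block - sliding the tray on its rails, and each time push the plunger's palm knob down until the point bites the wood at the centre of the cross. Make no stray pricks, never shift the tray with the point in the wood, let the plunger come back up at the end, and leave the other things on the bench where they are.

Things in the scene. Friction and masses are not known exactly. Their poses are not given: they have to be found in the camera images.
- stand: Fixed green cast stand. Origin on the bench below the plunger's axis; x points away from the robot to the column, y along the long rails, to the robot's left. Base wings 130 (x) x 440 mm (y), 22 mm high, rails and end stops up to 39 mm. Column 32 mm thick at x +140 mm, 255 mm high. Arm 36 mm wide, 160 to 200 mm above the bench, from the column to the plunger's guide: 44 mm thick, 149 to 208 mm up.
- slide_long (a joint): Travel (m) of the saddle and all on it along the stand's +y axis; 0 with the tray's centre level with the point, stops at -0.155 and +0.155. No drive: pushed by hand, takes about 3 N and stays where it is left. It can start anywhere within 150 mm to either side, also under the plunger, where arm and guide leave a gripper no room to load the tray.
- slide_cross (a joint): Travel (m) of the tray on the saddle along the stand's +x axis; 0 with the tray's centre level with the point, stops at -0.034 and +0.034. Pushed by hand, takes about 2 N and stays where it is left.
- tray_floor (a point): Centre of the inner floor of the open aluminium tray on the cross slide, 67 mm above the bench; axes parallel to the stand's. Inside x -42 to 42, y -56 to 56 mm; walls 6 mm thick, 10 mm high. A 22 mm thick L-shaped bracket is clamped in it: long arm x 5 to 41, y -55 to 53, short arm x -39 to 5, y -55 to -19 mm. Gap left free: x -42 to 5, y -19 to 56 mm, centre (-18.5, 18.5) mm.
- knob_grip (a point): Grip point, on the axis, of the tray's black upright knob: a cylinder of 20 mm diameter, 36 mm high, standing on a 30 mm wide bar 110 mm in front (stand -x) of the tray's centre; this point is 89 mm above the bench, the knob's top 103 mm, the bar's top 67 mm. Gripped from above it slides the tray in both directions.
- palm_top (a point): Centre of the top of the plunger's black mushroom palm knob, 48 mm in diameter and 26 mm high; 262 mm above the bench with the plunger up. To be pushed straight down.
- plunger: The sprung plunger with its steel point; origin at the very tip of the point, 115 mm above the bench when up. It moves only up and down: 26 mm down the point meets the bracket's top (hard stop at 26.5 mm), 12 mm down the top of the block in the tray. Pushing takes about 1.5 N at first and 4 N at the bracket; push on to some 8 to 15 N to prick. Its spring returns it.
- tall_block: Loose block of pale wood, 72 mm (own x) by 44 mm (own y), 36 mm tall, with a cross on its top. Origin at the centre of its underside. With its length along the tray's y, either way round, it fills the gap beside the bracket with 3 mm play in all each way, and stands 14 mm above the bracket.
- cross_corner (a point): Pencil cross on the bracket's top face at its corner, where the arms meet: (23, -37) mm from the tray's centre, 89 mm above the bench. Two 5 mm thick steel toe clamps hold the bracket at the middle of the tray's far rim and on the short arm.
- cross_long (a point): Pencil cross on the bracket's top face near the end of its long arm: (23, 35) mm from the tray's centre, 89 mm above the bench.
- cross_block (a point): Pencil cross at the centre of the tall block's top face, 36 mm above its underside.
- short_block: Bystander: plain block of pale wood too short to fill the gap, 44 mm (own x) by 30 mm (own y), 36 mm tall. Origin at the centre of its underside.
- try_square: Bystander: try square lying flat, stock 85 mm (own y) by 16 mm, 16 mm high, at its own x -45 mm; blade along x to +68 mm. Origin on the bench at the middle.
- offcut: Bystander: low offcut, 60 (own x) by 34 by 19 mm high. Origin at the centre of its underside.
- sanding_block: Bystander: cork sanding block, 66 (own x) by 40 by 28 mm high. Origin at the centre of its underside.
- glue_tub: Bystander: closed white tub, 72 mm in diameter and 62 mm high. Origin at the centre of its underside.
- screwdriver: Bystander: screwdriver with a yellow handle lying along its own x, 190 mm long.
- screw_box: Bystander: cardboard box of screws, 75 (own x) by 55 by 35 mm high. Origin at the centre of its underside.
- marking_gauge: Bystander: wooden marking gauge lying along its own x, stem 150 x 15 x 15 mm with its top 33 mm above the bench, stock 24 x 56 x 50 mm at x +30 mm. Origin on the bench below the stem's middle.
Not all that is in view belongs to the job. Leave any orange, purple or red look-alike of the tall_block alone.

How it is judged (in metres and radians):
On the way, in this order (a step that is already met when the one before it is completed fails the run):
1. the tall block, cross up, lies flat on the tray's floor in the gap beside the bracket (x of tall_block in the frame of tray_floor between -0.0225 and -0.0145 m and y of tall_block in the frame of tray_floor between 0.0145 and 0.0225 m and z of tall_block in the frame of tray_floor between -0.003 and 0.003 m and angle between tall_block's own z axis and vertical below 0.05 rad), for 0.2 s.
2. the point is pressed into the bracket's corner cross, at most 3.5 mm from its centre (z of plunger in the frame of stand below 0.0905 m and horizontal distance between plunger and cross_corner below 0.0035 m), for 0.1 s.
3. the point is pressed into the cross on the bracket's long arm, at most 3.5 mm from its centre (z of plunger in the frame of stand below 0.0905 m and horizontal distance between plunger and cross_long below 0.0035 m), for 0.1 s.
4. the point is pressed into the cross on the block, at most 3.5 mm from its centre (contact force between plunger and tall_block above 1.5 N and horizontal distance between plunger and cross_block below 0.0035 m), for 0.1 s.
At the end, for the whole second after the job is handed in: the tall block lies flat and at rest in the gap beside the bracket (underside within 3 mm of the tray's floor), cross up, and the plunger is up within 4 mm (all of step 1 and z of plunger in the frame of stand above 0.111 m and linear speed of tall_block below 0.02 m/s); the robot touches nothing.
It fails at once if the plunger is pushed down to the bracket's level more than 5 mm from both of its crosses (z of plunger in the frame of stand below 0.0905 m and horizontal distance between plunger and cross_corner above 0.005 m and horizontal distance between plunger and cross_long above 0.005 m).
It fails at once if the point pricks the block more than 5 mm from its cross (contact force between plunger and tall_block above 1.5 N and horizontal distance between plunger and cross_block above 0.005 m).
It fails at once if the tray is shifted (faster than 30 mm/s) with the point in the wood ((z of plunger in the frame of stand below 0.0905 m or contact force between plunger and tall_block above 1.5 N) and (velocity of joint any of slide_long, slide_cross above 0.03 m/s or velocity of joint any of slide_long, slide_cross below -0.03 m/s)).
It fails at once if a bystander (square, short block, offcut, sanding block, tub, screwdriver, box, gauge) is moved more than 30 mm (distance of any of try_square, short_block, offcut, sanding_block, glue_tub, screwdriver, screw_box, marking_gauge from where it was at the start of the episode above 0.03 m).
It also fails if it takes over 72 s, if anything falls off the work surface, if the arm or the gripper's body presses on something with over 40 N, if the wrist force passes 120 N, or if a joint passes its speed limit or range.

## Robot

A 6-joint arm with a two-finger parallel gripper is mounted at the origin on the work surface. World frame = base frame: x ahead of the robot, y to its left, z up, the work surface at z = 0. Lengths are in m, angles in degrees, forces in N, time in s.
With the tool pointing down it reaches from about 0.4 to 0.825 m from the base axis. Payload 7 kg.
Tool frame: the origin (TCP) lies at the centre of the arm's flange, where the gripper is bolted on; the fingertips stand 178 mm ahead of it and the grasp point (between the pads) lies 159 mm ahead of it; z points along the fingers, y is the line along which they close (so a half turn about z gives the same grasp; the last joint's range is limited). The gripper opens to 88 mm and grips with 3 to 60 N. Pads are 19 mm wide; open, the fingers measure 130 mm over their backs; the gripper's body (78 mm by 193 mm) begins 47 mm behind the grasp point.
Start: joints at [84.288, 20.546, 0.682, 0, -70.136, -16.507], TCP at [0.255, 0.625, 0.405] pointing down, gripper open.
Joint ranges: [-176.03, 176.03], [-82.01, 121.73], [-58.28, 71.71], [-173.87, 95.51], [-174.79, -0.11], [-173.66, 173.66]. Speed limits (degrees/s): [136.94, 136.94, 172.46, 180, 180, 180].

## Interface

Orientations are given as [roll, pitch, yaw] about the fixed x, y, z axes, in that order (R = Rz(yaw) Ry(pitch) Rx(roll)).
In Python, from plant import telemetry, snapshot, workorder, nets gives the robot as it stands.
- The arm moves only by the shell command python3 -m creep 'ROWS'. ROWS is JSON, a list that holds one entry, the list of rows, each a list of 5 numbers: the shift along the tool's x, y, z normalised to -1 to 1, where 1 is 0.2 m, then the turn about the tool's z normalised to -1 to 1, where 1 is pi/2 rad, then the opening, from 0 (shut) to 1 (fully open). In form: [[[x, y, z, spin, hand], ...]]. A call has 1 to 8 rows; each row shifts and turns the commanded pose from where the row before left it, along the tool's axes as they then stand; what a row does not reach is not made up. A row lasts 1/12 s, in which the tool goes at most 41.7 mm and 7.16 degrees, less where a joint would pass 70% of its speed; a pose out of reach is approached as far as the arm can. A call with a number of a shift or a turn outside -1 to 1 is refused whole. A call with a gripper value outside its range is refused whole. The fingers move at their own pace and stop on an object; the grip force is fixed at half the most. Time passes only in rows, so rows that do not move let the fingers close. It gives the time, the measured TCP pose, the force, the opening and the grip force at its end, in the units of the state.
- telemetry.get_obs(): the state, without advancing time (a new reading comes with each control period).
- snapshot(name): name is "scene" or "top" or "wrist"; returns a dict with "frame" (384x512x3 uint8, red, green, blue), "fx", "fy", "cx", "cy" (pixels), "rvec" (rotation vector, rad) and "tvec" (3), from world to camera coordinates, as OpenCV has them; the wrist camera has in their place "mount" (4x4, takes a point from camera to tool coordinates, whose origin is the TCP and whose axes are the flange's). Camera axes: x right, y down, z forward; pixel columns grow to the right and rows downward; lengths in m; the calibration is good to about 2 mm. A picture is of the moment at which its call begins: read the wrist's pose just before it. There is no depth.
- workorder.close_job(): hands the job in; it is judged then, once.
Trained networks look in a picture, given as the dict that the camera call returned (one of the last four; its "shot" number tells which), for a name from the list of things; names that differ only in an ending like _2 or _b are one class to them, and where a whole thing is asked for, a point or a joint stands for the part that bears it (a point fixed in the world has none). Each returns a list of dicts, best first, with "confidence" (0 to 1); they miss things now and then, are a little off and sometimes report something else, mostly with a low value. They report only what shows in the picture. A call takes as long as a camera call. They do not tell look-alikes from the thing itself.
- nets.find_in(picture, query): "uv" ([column, row] in pixels, amid what is visible of it).
- nets.masks_of(picture, query): "region" (384x512 bool, what is visible of it) and "uv" ([column, row] in pixels, amid what is visible of it).
- nets.landmark_of(picture, query): "uv" ([column, row] in pixels: a listed point, or the origin of a listed thing).
The state is a dict: "clock": time; "joint_pos": joint angles; "qvel": joint speeds; "tau": joint torques, N m; "tool_pos": TCP position; "orientation": TCP orientation; "force": force on the tool from outside, world axes, zero at the start; "moment": the same for the moment, N m; "opening": finger opening in m; "gripper_force": force on a finger pad.
Only numpy, scipy, OpenCV 4.12 (cv2) and the standard library are available. Lean on these libraries where they do the work, as an engineer would, in place of code of your own. Each camera call takes 0.05 s, during which the arm holds its last target. There are 200 camera calls.

## Working session

There is one attempt and no reset: what is moved stays moved. The work goes in short steps, Python scripts to look and compute and a shell command to move; the robot and the scene stay as the last step left them, time stands still between calls to the robot, and variables do not carry over. Pictures are saved under pics/ and viewed, at most 10 in all, crops included, and the job is handed in when it is done.

```bash
mkdir -p pics; ls
cat > h.py <<'E'
import numpy as np,cv2
from scipy.spatial.transform import Rotation as R
from plant import telemetry,snapshot,workorder,nets
def save(s,n): cv2.imwrite(f'pics/{n}.png',cv2.cvtColor(s['frame'],cv2.COLOR_RGB2BGR))
def cam(s,obs=None):
    # returns Rcw (cam->world), origin
    if 'mount' in s:
        T=np.eye(4);T[:3,:3]=R.from_euler('xyz',obs['orientation'],degrees=True).as_matrix();T[:3,3]=obs['tool_pos']
        M=T@np.array(s['mount']);return M[:3,:3],M[:3,3]
    r=cv2.Rodrigues(np.array(s['rvec'],float))[0];return r.T,-r.T@np.array(s['tvec']).ravel()
def ray(s,uv,z,obs=None):
    Rc,o=cam(s,obs);d=Rc@np.array([(uv[0]-s['cx'])/s['fx'],(uv[1]-s['cy'])/s['fy'],1]);return o+d*(z-o[2])/d[2]
def proj(s,p,obs=None):
    Rc,o=cam(s,obs);c=Rc.T@(np.array(p)-o);return np.array([s['fx']*c[0]/c[2]+s['cx'],s['fy']*c[1]/c[2]+s['cy']])
E
python3 - <<'E'
from h import *
o=telemetry.get_obs();print(o)
H={'stand':0,'knob_grip':.089,'palm_top':.262,'plunger':.115,'tall_block':0,'cross_block':.036,'cross_corner':.089,'cross_long':.089,'tray_floor':.067,'short_block':0,'offcut':0,'sanding_block':0,'glue_tub':0,'screw_box':0,'marking_gauge':0,'try_square':0,'screwdriver':.01}
for n in['scene','top','wrist']:
    s=snapshot(n);save(s,n+'0')
    print(n,cam(s,o)[1].round(3), s['fx'])
    for k,z in H.items():
        for d in nets.landmark_of(s,k)[:3]:
            print(n,k,np.round(d['uv'],1),round(d['confidence'],2),ray(s,d['uv'],z,o).round(4))
E
```

```text
pics
{'clock': 0.0, 'joint_pos': array([ 8.42879794e+01,  2.05913024e+01,  6.33411563e-01, -1.94882206e-02,
       -7.01357180e+01, -1.65075813e+01]), 'qvel': array([-0.02275451,  0.01656089,  0.02818194,  0.04442176, -0.04157214,
        0.06331485]), 'tau': array([-4.30179380e-04, -5.82731795e+01,  2.93040276e+01,  6.99705765e+00,
        6.80319834e-03, -1.55247690e-04]), 'tool_pos': array([0.2551781 , 0.62469574, 0.40372318]), 'orientation': array([ 1.79905044e+02, -9.03570594e-03, -2.22262313e+01]), 'force': array([-0.13274189, -0.14842314,  0.47748456]), 'moment': array([-0.00798932,  0.0069713 ,  0.0303465 ]), 'gripper_force': 0.0, 'opening': 0.08765328318756838}
scene [ 1.193 -0.184  0.911] 391.9469227810537
scene stand [271.6 267.1] 0.98 [0.6161 0.0029 0.    ]
scene stand [398.4 254. ] 0.35 [0.6666 0.3581 0.    ]
scene knob_grip [248.6 221. ] 0.78 [ 0.513  -0.0343  0.089 ]
scene knob_grip [254.7 260.2] 0.35 [ 0.6418 -0.0506  0.089 ]
scene palm_top [270.2 202.7] 0.87 [ 0.6165 -0.0057  0.262 ]
scene tall_block [ 94.8 249.7] 0.86 [ 0.4283 -0.4697  0.    ]
scene tall_block [178.
[... 2205 characters left out ...]
 ]
top cross_long [247.3 139. ] 0.81 [ 0.6579 -0.0125  0.089 ]
top tray_floor [259.  149.1] 0.7 [ 0.6318 -0.049   0.067 ]
top short_block [373.4 180.9] 0.68 [ 0.5436 -0.4238  0.    ]
top short_block [242.8 130.4] 0.43 [0.7167 0.005  0.    ]
top sanding_block [152.  222.8] 0.58 [0.4055 0.2953 0.    ]
top glue_tub [347.4 146.7] 0.83 [ 0.6598 -0.3437  0.    ]
top screw_box [141.2 142. ] 0.78 [0.6762 0.3449 0.    ]
top marking_gauge [209.  212.8] 0.93 [0.438  0.1123 0.    ]
top try_square [270.9 211.7] 0.97 [ 0.4418 -0.0878  0.    ]
top try_square [373.4 182.9] 0.67 [ 0.5369 -0.4235  0.    ]
top screwdriver [368.7 259.4] 0.71 [ 0.2906 -0.3925  0.01  ]
wrist [0.318 0.599 0.384] 341.34652330171724
```

```bash
python3 -c "
import cv2
a=cv2.imread('pics/scene0.png');b=cv2.imread('pics/top0.png')
cv2.imwrite('pics/a.png',cv2.resize(a[150:370,50:430],(760,440),interpolation=2))
cv2.imwrite('pics/b.png',cv2.resize(b[90:290,110:430],(800,500),interpolation=2))"
```

```text
(no output)
```

View pics/a.png

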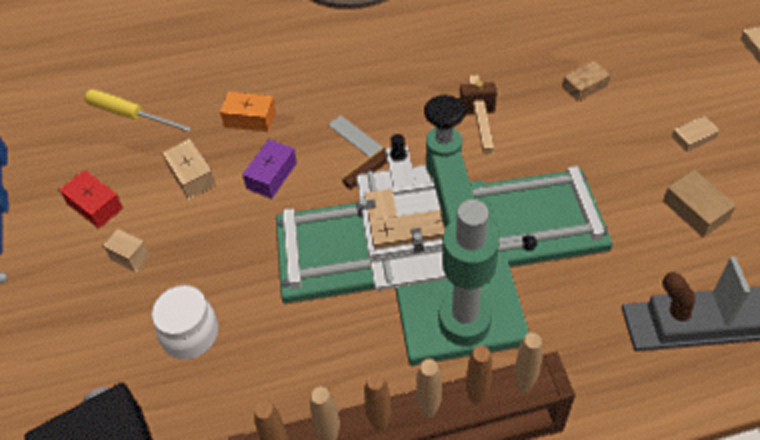

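View pics/b.png

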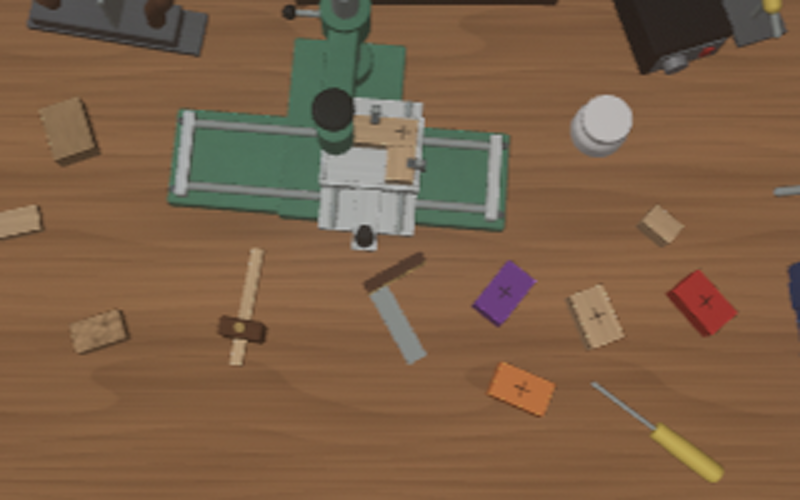

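The pale block with a cross sits at about (0.428, -0.33), with the red, purple and orange look-alikes around it (b.png: pale block at (597,317)). The tray is at slide_long ≈ -0.05, with its knob near (0.52, -0.039). I'll move above the knob.

```bash
python3 -m creep '[[[0.14,0.153,0,0,1],[0.14,0.153,0,0,1],[0.14,0.153,0,0,1],[0.14,0.153,0,0,1],[0.14,0.153,0,0,1],[0.14,0.153,0,0,1],[0.14,0.153,0,0,1],[0.14,0.153,0,0,1]]]' | head -c 600; python3 -m creep '[[[0.14,0.153,0,0,1],[0.14,0.153,0,0,1],[0.14,0.153,0,0,1],[0.14,0.153,0,0,1],[0.14,0.153,0,0,1],[0.14,0.153,0,0,1],[0.14,0.153,0,0,1],[0.14,0.153,0,0,1]]]' >/dev/null; python3 -m creep '[[[0.14,0.153,0,0,1],[0,0,0,-0.065,1],[0,0,0,-0.065,1],[0,0,0,-0.065,1],[0,0,0,0,1],[0,0,0,0,1]]]'
cat >> h.py <<'E'
def look(names,H,q='landmark_of',n=1):
    s=snapshot; 
    o=telemetry.get_obs();s=snapshot('wrist')
    for k in names:
        for d in getattr(nets,q)(s,k)[:n]: print(k,np.round(d['uv'],1),round(d['confidence'],2),ray(s,d['uv'],H[k],o).round(4))
    return o,s
H={'stand':0,'knob_grip':.089,'palm_top':.262,'plunger':.115,'tall_block':0,'cross_block':.036,'cross_corner':.089,'cross_long':.089,'tray_floor':.067}
def dl(p,o=None):
    o=o or telemetry.get_obs();M=R.from_euler('xyz',o['orientation'],degrees=True).as_matrix()
    return (M.T@(np.array(p)-o['tool_pos'])/0.2).round(4)
E
python3 - <<'E'
from h import *
o,s=look(H,H);save(s,'w1');print(o['tool_pos'],o['orientation'],s['mount'])
print(dl([.523,-.039,.251]))
E
```

```text
clock: 3.37
tool_pos: [0.3702, 0.3115, 0.405]
orientation: [-179.9, -0.0, -22.2]
force: [0.6, -0.3, 0.7]
opening: 0.0876
gripper_force: 0.0
clock: 4.53
tool_pos: [0.4992, -0.0368, 0.4048]
orientation: [-180.0, -0.0, -4.9]
force: [0.0, -0.1, -0.1]
opening: 0.0877
gripper_force: 0.0
stand [208.3  51.7] 0.58 [ 0.6183 -0.0024  0.    ]
knob_grip [247.  155.5] 0.85 [ 0.5192 -0.0356  0.089 ]
tall_block [405.9 187.9] 0.93 [ 0.4512 -0.2147  0.    ]
cross_block [424.  196.4] 0.88 [ 0.4509 -0.2181  0.036 ]
tray_floor [248.1  27.7] 0.93 [ 0.6255 -0.0456  0.067 ]
[ 0.49916768 -0.03683292  0.40475879] [-1.79995493e+02 -1.15765170e-02 -4.86114076e+00] [[-2.49378615e-04 -9.66285366e-01 -2.57473357e-01  6.81878407e-02]
 [ 9.99999963e-01 -2.13213920e-04 -1.68379031e-04  1.34578124e-04]
 [ 1.07805290e-04 -2.57473389e-01  9.66285383e-01  1.96653922e-02]
 [ 0.00000000e+00  0.00000000e+00  0.00000000e+00  1.00000000e+00]]
[0.1196 0.0022 0.7684]
```

View pics/w1.png

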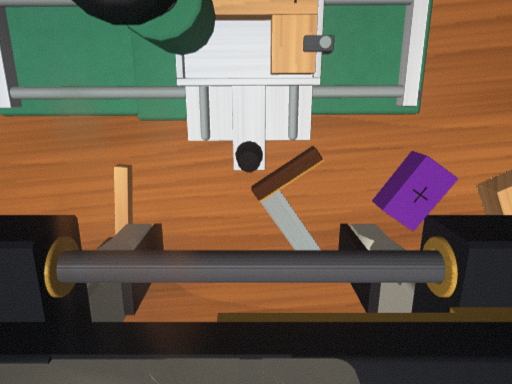

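The view shows the knob at (249,157), the short arm and its clamp at (300,42), and the rails level at row 92. The stand's yaw is therefore about -4.9°, and I'll refine it.

Run:
```python
from h import *
o=telemetry.get_obs();s=snapshot('wrist');f=s['frame'].astype(int)
sat=f.max(2)-f.min(2)
P=[]
for u in list(range(15,130,3))+list(range(335,400,3)):
    r=np.arange(80,104);w=(sat[80:104,u]<35)&(f[80:104,u].mean(1)>70)
    if 4<w.sum()<16: P.append(ray(s,(u,r[w].mean()),.036,o))
P=np.array(P);c=np.polyfit(P[:,1],P[:,0],1);res=P[:,0]-np.polyval(c,P[:,1])
g=abs(res)<.002;c=np.polyfit(P[g,1],P[g,0],1);print(len(P),g.sum(),res.std(),'yaw',-np.degrees(np.arctan(c[0])))
k=np.zeros(f.shape[:2],bool);k[138:176,225:275]=f[138:176,225:275].max(2)<45
n,l,st,ce=cv2.connectedComponentsWithStats(k.astype(np.uint8));i=1+st[1:,4].argmax();print(st[i],ce[i],ray(s,ce[i],.1,o))
for d in(0,): 
    p=ray(s,ce[i],.1,o);print(dl([p[0],p[1],.251]))
```

```text
57 57 0.00015265959626126072 yaw -4.523870250816377
[237 142  25  29 403] [249.20595533 154.77419355] [ 0.52144476 -0.0374625   0.1       ]
[ 0.1111 -0.005   0.7684]
```

```bash
python3 -m creep '[[[0.106,-0.003,0,-0.0038,1],[0,0,0.192,0,1],[0,0,0.192,0,1],[0,0,0.192,0,1],[0,0,0.192,0,1],[0,0,0,0,1],[0,0,0,0,0],[0,0,0,0,0]]]'; python3 -m creep '[[[0,0,0,0,0],[0,0,0,0,0],[0,0,0,0,0],[0,0,0,0,0]]]'
```

```text
clock: 5.75
tool_pos: [0.5215, -0.0376, 0.2529]
orientation: [180.0, -0.1, -4.3]
force: [0.3, 0.1, 1.4]
opening: 0.0793
gripper_force: 0.0
clock: 6.08
tool_pos: [0.5206, -0.0378, 0.2524]
orientation: [-180.0, -0.1, -4.3]
force: [-0.6, 0.6, 0.1]
opening: 0.0529
gripper_force: 0.0
```

```bash
python3 -m creep '[[[0,0,0,0,0],[0,0,0,0,0],[0,0,0,0,0],[0,0,0,0,0],[0,0,0,0,0],[0,0,0,0,0],[0,0,0,0,0]]]'; python3 -m creep '[[[0,0.07,0,0,0],[0,0.07,0,0,0],[0,0.07,0,0,0],[0,0.07,0,0,0],[0,0.07,0,0,0],[0,0.07,0,0,0],[0,0.03,0,0,0],[0,0,0,0,0]]]'; python3 -m creep '[[[0,0.015,0,0,0],[0,0.015,0,0,0],[0,0.015,0,0,0],[0,0.015,0,0,0],[0,0.015,0,0,0],[0,0,0,0,0],[0,0,0,0,0]]]'
```

```text
clock: 6.67
tool_pos: [0.5204, -0.0378, 0.251]
orientation: [180.0, 0.0, -4.3]
force: [0.2, 0.5, 0.4]
opening: 0.0197
gripper_force: 30.5
clock: 7.33
tool_pos: [0.5135, -0.1286, 0.251]
orientation: [180.0, 0.0, -4.4]
force: [-0.2, -3.1, -0.8]
opening: 0.0187
gripper_force: 30.6
clock: 7.92
tool_pos: [0.5124, -0.1428, 0.251]
orientation: [180.0, 0.0, -4.3]
force: [-0.1, -1.0, -0.3]
opening: 0.0191
gripper_force: 30.6
```

```bash
python3 -m creep '[[[0,0.015,0,0,0],[0,0.015,0,0,0],[0,0.015,0,0,0],[0,0.015,0,0,0],[0,0,0,0,0]]]'; python3 -m creep '[[[0,0.015,0,0,0],[0,0.015,0,0,0],[0,0,0,0,0]]]'
```

```text
clock: 8.33
tool_pos: [0.5126, -0.1518, 0.2511]
orientation: [-179.7, -0.2, -4.4]
force: [1.6, 28.6, 1.8]
opening: 0.0195
gripper_force: 30.6
clock: 8.58
tool_pos: [0.5131, -0.1544, 0.2509]
orientation: [-179.4, -0.4, -4.4]
force: [3.5, 60.9, 4.5]
opening: 0.0211
gripper_force: 30.3
```

```bash
python3 -m creep '[[[0,-0.03,0,0,0],[0,-0.02,0,0,0],[0,0,0,0,0],[0,0,0,0,0]]]'; python3 -m creep '[[[-0.05,0,0,0,0],[-0.05,0,0,0,0],[-0.05,0,0,0,0],[-0.05,0,0,0,0],[-0.02,0,0,0,0],[0,0,0,0,0]]]';python3 -m creep '[[[-0.01,0,0,0,0],[-0.01,0,0,0,0],[-0.01,0,0,0,0],[-0.01,0,0,0,0],[0,0,0,0,0]]]'; python3 -m creep '[[[-0.01,0,0,0,0],[-0.01,0,0,0,0],[0,0,0,0,0]]]'
```

```text
clock: 8.92
tool_pos: [0.5122, -0.1505, 0.251]
orientation: [-180.0, -0.0, -4.3]
force: [2.3, 7.4, -2.4]
opening: 0.0195
gripper_force: 31.0
clock: 9.42
tool_pos: [0.4669, -0.1471, 0.251]
orientation: [-179.9, 0.0, -4.4]
force: [-1.1, 11.7, -0.6]
opening: 0.0193
gripper_force: 31.0
clock: 9.83
tool_pos: [0.4643, -0.1467, 0.2514]
orientation: [-179.9, -0.7, -4.3]
force: [22.8, 0.4, -27.2]
opening: 0.0192
gripper_force: 30.3
clock: 10.08
tool_pos: [0.4625, -0.1465, 0.252]
orientation: [-179.9, -1.0, -4.3]
force: [30.5, -4.2, -34.1]
opening: 0.0189
gripper_force: 30.0
```

```bash
python3 -m creep '[[[0.03,0,0,0,0],[0.01,0,0,0,0],[0,0,0,0,0],[0,0,0,0,0]]]';python3 -m creep '[[[0.01,0,0,0,0],[0,0,0,0,0],[0,0,0,0,0]]]'; python3 -m creep '[[[0.005,0,0,0,0],[0,0,0,0,0],[0,0,0,0,0]]]'
```

```text
clock: 10.42
tool_pos: [0.4651, -0.1469, 0.2516]
orientation: [-179.9, -0.2, -4.4]
force: [3.3, 9.4, 0.7]
opening: 0.0191
gripper_force: 30.0
clock: 10.67
tool_pos: [0.4665, -0.147, 0.2516]
orientation: [-179.9, -0.1, -4.4]
force: [0.2, 11.1, 2.5]
opening: 0.0192
gripper_force: 30.0
clock: 10.92
tool_pos: [0.4673, -0.1471, 0.2516]
orientation: [-179.9, -0.1, -4.4]
force: [0.7, 11.4, 3.8]
opening: 0.0192
gripper_force: 30.0
```

```bash
python3 -m creep '[[[0,0,0,0,0.8],[0,0,0,0,0.8],[0,0,0,0,0.8],[0,0,0,0,0.8],[0,0,0,0,0.8],[0,0,-0.1,0,0.8],[0,0,-0.2,0,0.8],[0,0,-0.2,0,1]]]'; python3 -m creep '[[[0,0,-0.2,0,1],[0,0,-0.05,0,1],[0,0,0,0,1],[0,0,0,0,1]]]'
python3 - <<'E'
from h import *
o,s=look(['knob_grip','cross_corner','cross_long','tray_floor','plunger','palm_top','stand'],H);save(s,'w2');print(o['tool_pos'])
E
python3 -m creep '[[[-0.05,0.19,0,0,1],[-0.05,0.19,0,0,1],[-0.05,0.19,0,0,1],[-0.05,0.19,0,0,1],[-0.05,0.179,0,0,1],[0,0,0,0,1],[0,0,0,0,1]]]'
python3 - <<'E'
from h import *
o,s=look(['tall_block','cross_block'],H,n=3);save(s,'w3');print(o['tool_pos'],o['orientation'])
import numpy as np
a=cv2.imread('pics/w2.png')[:250];b=cv2.imread('pics/w3.png')[:250];cv2.imwrite('pics/w23.png',np.vstack([a,b]))
E
```

```text
clock: 11.58
tool_pos: [0.4662, -0.1474, 0.3511]
orientation: [180.0, 0.2, -4.3]
force: [2.3, -0.2, 0.2]
opening: 0.0668
gripper_force: 0.0
clock: 11.92
tool_pos: [0.4668, -0.1473, 0.4017]
orientation: [-180.0, -0.1, -4.3]
force: [-0.3, -0.2, -1.6]
opening: 0.0867
gripper_force: 0.0
knob_grip [250.4 180.9] 0.69 [ 0.4651 -0.147   0.089 ]
cross_corner [296.5  11.2] 0.69 [ 0.5981 -0.1933  0.089 ]
cross_long [207.6  16.3] 0.91 [ 0.5998 -0.1237  0.089 ]
tray_floor [252.3  51.3] 0.57 [ 0.5743 -0.157   0.067 ]
palm_top [495.1  72.9] 0.37 [ 0.537  -0.2346  0.262 ]
stand [100.7  25.4] 0.96 [ 0.6194 -0.0044  0.    ]
[ 0.46677872 -0.14726252  0.40170265]
clock: 12.9
tool_pos: [0.4021, -0.3323, 0.4004]
orientation: [-180.0, 0.1, -4.5]
force: [-0.1, 0.5, -0.4]
opening: 0.0878
gripper_force: 0.0
tall_block [138.3 121.3] 0.85 [ 0.455  -0.2132  0.    ]
tall_block [169.7 223.4] 0.84 [ 0.3342 -0.2307  0.    ]
tall_block [244.3 142.2] 0.59 [ 0.423  -0.3271  0.    ]
cross_block [164.7 237.2] 0.91 [ 0.3316 -0.2332  0.036 ]
cross_block [245.9 149.9] 0.9 [ 0.4195 -0.329   0.036 ]
cross_block [128.5 125.7] 0.9 [ 0.4529 -0.2145  0.036 ]
[ 0.40205799 -0.33230804  0.40038387] [-1.79983541e+02  7.13321755e-02 -4.54955710e+00]
```

View pics/w23.png

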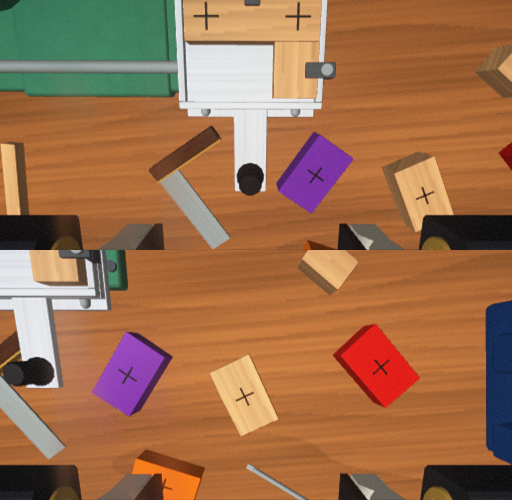

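The tray's crosses are at (298,16) and (206,16) in the upper view. The pale block's cross is at (245,146) in the lower view. Next I'll work out the grasp and the tray pose.

```bash
cat >> h.py <<'E'
def blk(s,o,box,z):
    f=s['frame'].astype(int);u0,u1,v0,v1=box
    hsv=cv2.cvtColor(s['frame'],cv2.COLOR_RGB2HSV);m=((hsv[...,2]>170)&(hsv[...,1]<150)).astype(np.uint8)
    k=np.zeros_like(m);k[v0:v1,u0:u1]=m[v0:v1,u0:u1];k=cv2.morphologyEx(k,cv2.MORPH_CLOSE,np.ones((5,5)))
    n,l,st,ce=cv2.connectedComponentsWithStats(k);i=1+st[1:,4].argmax()
    c=cv2.findContours((l==i).astype(np.uint8),0,2)[0][0];q=cv2.boxPoints(cv2.minAreaRect(c))
    w=np.array([ray(s,p,z,o)[:2] for p in q]);e=np.array([w[1]-w[0],w[2]-w[1]]);L=np.hypot(*e.T);d=e[L.argmax()]
    return w.mean(0),L,np.degrees(np.arctan2(d[1],d[0])),q,st[i]
E
python3 - <<'E'
from h import *
o=telemetry.get_obs();s=snapshot('wrist')
print(blk(s,o,(205,285,98,192),.036))
o2=dict(o);o2['tool_pos']=np.array([0.4668,-.1473,.4017]);o2['orientation']=[180,0,-4.35]
a,b=[ray(s,p,.089,o2)[:2] for p in((298,16),(206,16))]
d=b-a;yaw=np.degrees(np.arctan2(-d[0],d[1]));m=(a+b)/2;c,sn=np.cos(np.radians(-4.52)),np.sin(np.radians(-4.52))
ctr=m-np.array([[c,-sn],[sn,c]])@[.023,-.001];print(a,b,np.hypot(*d),yaw,'tray',ctr,'gap',ctr+np.array([[c,-sn],[sn,c]])@[-.0185,.0185])
E
```

```text
(array([ 0.42374977, -0.32718917]), array([0.04350099, 0.07202316]), np.float64(-159.20530347139146), array([[210.9726  , 122.73973 ],
       [250.97943 , 104.554794],
       [280.60272 , 169.72603 ],
       [240.59589 , 187.91096 ]], dtype=float32), array([ 212,  105,   68,   82, 3062], dtype=int32))
[ 0.59399186 -0.19439617] [ 0.59947253 -0.12260682] 0.07199825406144872 -4.365701263166102 tray [ 0.57388253 -0.15569204] gap [ 0.556898   -0.13579165]
```

```bash
python3 -m creep '[[[0.106,-0.034,0,0,1],[0,0,0,0.0781,1],[0,0,0,0.0781,1],[0,0,0,0.0781,1],[0,0,0,0.0781,1],[0,0,0,0.0781,1],[0,0,0,0.0781,1],[0,0,0,0.0781,1]]]' >/dev/null; python3 -m creep '[[[0,0,0,0.0781,1],[0,0,0,0.0781,1],[0,0,0,0.0781,1],[0,0,0,0.0781,1],[0,0,0,0.0781,1],[0,0,0,0.0781,1],[0,0,0,0.0781,1],[0,0,0,0.0781,1]]]'>/dev/null; python3 -m creep '[[[0,0,0,0.0781,1],[0,0,0,0.0781,1],[0,0,0,0.0781,1],[0,0,0,0.0781,1],[0,0,0,0.0781,1],[0,0,0,0.0781,1],[0,0,0,0.0781,1],[0,0,0,0,1]]]'
python3 - <<'E'
from h import *
o=telemetry.get_obs();print(o['orientation'],o['joint_pos'],dl([.4237,-.3272,.203]))
s=snapshot('wrist');print([ (d['uv'],d['confidence'],ray(s,d['uv'],.036,o)) for d in nets.landmark_of(s,'cross_block')])
E
```

```text
clock: 15.1
tool_pos: [0.4252, -0.3243, 0.4012]
orientation: [-180.0, 0.0, -159.2]
force: [-0.3, 0.0, -0.3]
opening: 0.0875
gripper_force: 0.0
[-1.79995717e+02  1.63838284e-02 -1.59167865e+02] [-1.63131542e+01  7.46058625e+00 -1.72957444e+01 -7.13597689e-03
 -6.52280237e+01 -5.28517222e+01] [ 0.0125 -0.011   0.991 ]
[([250.3, 171.3], 0.93, array([ 0.42785793, -0.32311557,  0.036     ])), ([372.2, 119.1], 0.75, array([ 0.33538667, -0.22873607,  0.036     ])), ([338.2, 228.9], 0.66, array([ 0.45347296, -0.21176432,  0.036     ])), ([114.4, 136.0], 0.59, array([ 0.44255843, -0.46370945,  0.036     ]))]
```

```bash
cat >> h.py <<'E'
def cross(s,c,r=9):
    f=s['frame'].astype(float).mean(2);u,v=np.round(c).astype(int);p=f[v-r:v+r+1,u-r:u+r+1];w=np.clip(np.median(p)-25-p,0,None)
    y,x=np.mgrid[-r:r+1,-r:r+1];return np.array([u+(w*x).sum()/w.sum(),v+(w*y).sum()/w.sum()]),w.sum()
E
python3 - <<'E'
from h import *
o=telemetry.get_obs();s=snapshot('wrist')
c,w=cross(s,(250,171));print(c,w,ray(s,c,.036,o))
s3=dict(s);s3['frame']=cv2.imread('pics/w3.png');o3={'tool_pos':np.array([.40206,-.33231,.40038]),'orientation':[180,.07,-4.55]}
c,w=cross(s3,(245,147));print(c,w,ray(s3,c,.036,o3))
save(s,'w4')
E
```

```text
[248.5931116 167.2788283] 3948.666666666666 [ 0.42439395 -0.32661243  0.036     ]
[244.26026684 146.19127888] 5121.666666666668 [ 0.42528994 -0.32820284  0.036     ]
```

```bash
python3 -m creep '[[[0.008,-0.014,0.15,0,1],[0,0,0.2,0,1],[0,0,0.2,0,1],[0,0,0.2,0,1],[0,0,0.2,0,1],[0,0,0.041,0,1],[0,0,0,0,1],[0,0,0,0,0]]]'; python3 -m creep '[[[0,0,0,0,0],[0,0,0,0,0],[0,0,0,0,0],[0,0,0,0,0],[0,0,0,0,0],[0,0,0,0,0],[0,0,0,0,0],[0,0,0,0,0]]]'; python3 -m creep '[[[0,0,0,0,0],[0,0,-0.02,0,0],[0,0,-0.1,0,0],[0,0,-0.2,0,0],[0,0,-0.2,0,0],[0,0,0,0,0],[0,0,0,0,0]]]'
python3 - <<'E'
from h import *
o=telemetry.get_obs();s=snapshot('wrist');save(s,'w5');print(o['tool_pos'])
E
```

```text
clock: 15.92
tool_pos: [0.425, -0.3288, 0.2039]
orientation: [-180.0, -0.0, -158.8]
force: [1.2, -0.1, 1.1]
opening: 0.0845
gripper_force: 0.0
clock: 16.58
tool_pos: [0.4242, -0.3286, 0.2033]
orientation: [-180.0, 0.0, -159.0]
force: [-1.8, 1.8, 5.5]
opening: 0.044
gripper_force: 30.0
clock: 17.17
tool_pos: [0.4247, -0.3289, 0.3096]
orientation: [-179.8, 0.2, -159.0]
force: [0.3, -0.7, -2.3]
opening: 0.0434
gripper_force: 30.0
[ 0.42474312 -0.32886654  0.30958133]
```

View pics/w5.png

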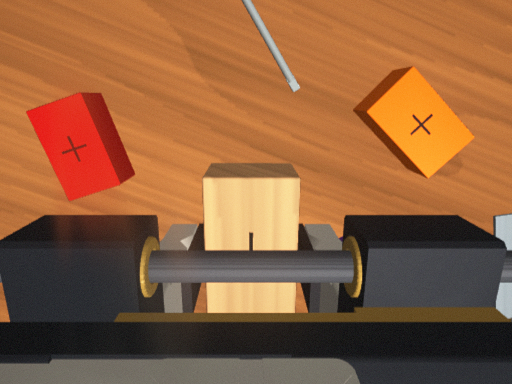

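Block is held by its upper 11 mm. Its top front edge is at row 180, so its centre lies about 1 mm behind the TCP. I'll carry it to a viewing pose beside the tray.

```bash
python3 -m creep '[[[0,0,-0.16,0,0],[0,0,-0.16,0,0],[0,0,-0.155,0,0],[0,0,0,-0.0717,0],[0,0,0,-0.0717,0],[0,0,0,-0.0717,0],[0,0,0,-0.0717,0],[0,0,0,-0.0717,0]]]' >/dev/null; python3 -m creep '[[[0,0,0,-0.0717,0],[0,0,0,-0.0717,0],[0,0,0,-0.0717,0],[0,0,0,-0.0717,0],[0,0,0,-0.0717,0],[0,0,0,0,0]]]'
python3 - <<'E'
from h import *
o=telemetry.get_obs();print(o['orientation'],dl([.557,-.08,.405]))
E
```

```text
clock: 18.38
tool_pos: [0.4239, -0.3285, 0.4001]
orientation: [179.8, 0.1, -94.2]
force: [-0.5, 0.4, -0.8]
opening: 0.0436
gripper_force: 30.0
[ 1.79825841e+02  6.28137817e-02 -9.41520624e+01] [-1.2874 -0.5739 -0.0247]
```

```bash
python3 -m creep '[[[-0.184,-0.082,-0.003,0,0],[-0.184,-0.082,-0.003,0,0],[-0.184,-0.082,-0.003,0,0],[-0.184,-0.082,-0.003,0,0],[-0.184,-0.082,-0.003,0,0],[-0.184,-0.082,-0.003,0,0],[-0.184,-0.082,-0.003,0,0],[0,0,0,0,0]]]'; python3 -m creep '[[[0,0,0,0,0],[0,0,0,0,0]]]'
python3 - <<'E'
from h import *
o,s=look(['cross_corner','cross_long','tray_floor','knob_grip'],H);save(s,'w6');print(o['tool_pos'],o['orientation'])
c,sn=np.cos(np.radians(-4.52)),np.sin(np.radians(-4.52));Q=np.array([[c,-sn],[sn,c]]);t=np.array([.5739,-.1557])
for p in([.023,-.037],[.023,.035]):
    w=t+Q@p;uv=proj(s,[*w,.089],o);e,m=cross(s,uv,12);print('pred',uv,'seen',e,m,ray(s,e,.089,o)[:2],w)
E
```

```text
clock: 19.05
tool_pos: [0.5612, -0.0758, 0.4046]
orientation: [179.9, 0.0, -94.4]
force: [0.4, -1.1, -0.3]
opening: 0.0436
gripper_force: 30.0
clock: 19.22
tool_pos: [0.5584, -0.0804, 0.4048]
orientation: [179.9, -0.0, -94.5]
force: [-0.2, -0.5, -0.8]
opening: 0.0435
gripper_force: 30.0
cross_corner [192.3  43.2] 0.73 [ 0.5945 -0.1958  0.089 ]
cross_long [196.4 139.1] 0.64 [ 0.6004 -0.1191  0.089 ]
tray_floor [223.1  94.5] 0.87 [ 0.5754 -0.1546  0.067 ]
knob_grip [353.6  89.4] 0.69 [ 0.4649 -0.1497  0.089 ]
[ 0.55835481 -0.08035553  0.40483927] [ 1.79863917e+02 -2.85504282e-02 -9.45306449e+01]
pred [193.27185824  45.06697811] seen [192.52184719  45.21013389] 8315.333333333332 [ 0.59452881 -0.19433837] [ 0.59391261 -0.19439749]
pred [196.89922928 134.94939715] seen [195.95476656 135.23485021] 7332.333333333334 [ 0.6004262  -0.12244362] [ 0.59958672 -0.12262142]
```

View pics/w6.png

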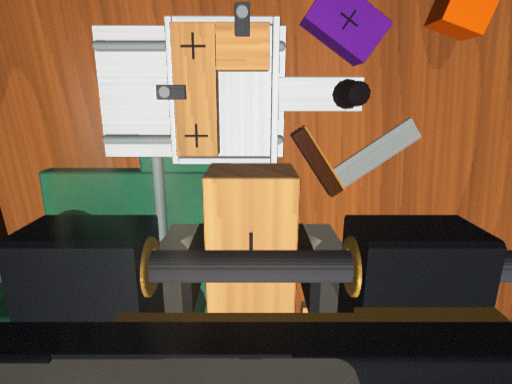

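Run:
```python
from h import *
o=telemetry.get_obs();s=snapshot('wrist');f=s['frame'].astype(float).mean(2);print(s['cx'],s['cy'])
M=np.array(s['mount'])
def tl(uv,z):
    d=M[:3,:3]@np.array([(uv[0]-s['cx'])/s['fx'],(uv[1]-s['cy'])/s['fy'],1]);return M[:3,3]+d*(z-M[2,3])/d[2]
col=f[160:200,215:290].mean(1);g=np.diff(col);print(np.round(col[10:30]),160.5+g.argmax())
row=f[190:215,190:320].mean(0);g=np.diff(row);print(np.round(row[5:25]),np.round(row[100:120]))
for uv in((251,160.5+np.diff(col).argmax()+.5),): print(tl(uv,.167))
print(tl((204,200),.167),tl((299,200),.167))
print(dl([.5572,-.1367,.405]))
```

```text
250.46011833575994 189.23478004680965
[ 75.  75.  75.  74.  75.  75.  76.  94. 137. 171. 183. 183. 184. 183.
 183. 183. 183. 183. 183. 183.] 177.5
[104. 105. 106. 105. 105. 105. 104. 107. 158. 186. 191. 192. 193. 194.
 195. 196. 195. 193. 191. 188.] [189. 188. 185. 182. 178. 174. 174. 172. 155. 118. 111. 110. 111. 112.
 113. 116. 119. 120. 123. 125.]
[0.03500636 0.00103981 0.167     ]
[ 0.02485361 -0.02012389  0.167     ] [0.02483245 0.02266216 0.167     ]
[ 0.2751 -0.0173  0.0057]
```

```bash
python3 -m creep '[[[0.14,-0.009,0,0,0],[0.135,-0.008,0,0,0],[0,0,0.16,0,0],[0,0,0.16,0,0],[0,0,0.16,0,0],[0,0,0,0,0],[0,0,0,0,0],[0,0,0,0,0]]]'
python3 - <<'E'
from h import *
o=telemetry.get_obs();s=snapshot('wrist');save(s,'w7');print(o['orientation'],o['tool_pos'],dl([.5572,-.1367,.290]))
E
```

```text
clock: 20.18
tool_pos: [0.5584, -0.1361, 0.3119]
orientation: [-179.9, -0.0, -94.4]
force: [0.1, -0.5, -0.0]
opening: 0.0441
gripper_force: 30.0
[-1.79887108e+02 -3.07854423e-02 -9.44243332e+01] [ 0.55841898 -0.13608369  0.31193409] [0.0043 0.0069 0.112 ]
```

View pics/w7.png

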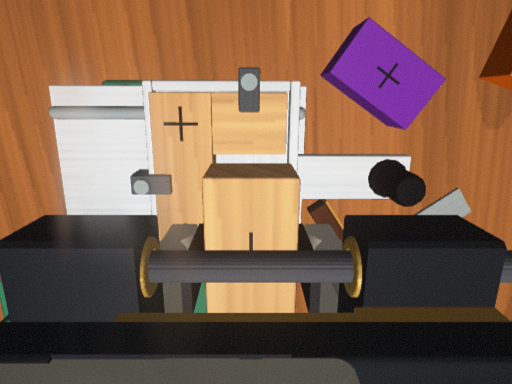

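Run:
```python
from h import *
for i in range(3):
    o=telemetry.get_obs();s=snapshot('wrist');M=np.array(s['mount'])
    def tl(uv,z):
        d=M[:3,:3]@np.array([(uv[0]-s['cx'])/s['fx'],(uv[1]-s['cy'])/s['fy'],1]);return M[:3,3]+d*(z-M[2,3])/d[2]
    e,m=cross(s,(180,124),14);z=o['tool_pos'][2]-.089
    print(e,o['tool_pos'],tl(e,z)[:2]+[-.0555,.0415],tl((250.85,178.5),.167),tl((203,200),.167),tl((298.7,200),.167))
```

```text
[180.88488917 123.43470551] [ 0.55857358 -0.13594329  0.3124112 ] [-0.00061877  0.00148149] [0.03477691 0.00097269 0.167     ] [ 0.02485135 -0.02057523  0.167     ] [0.02483003 0.02252664 0.167     ]
[180.90755947 123.29600876] [ 0.55851347 -0.13581699  0.31249211] [-0.00054426  0.00148264] [0.03477674 0.00097254 0.167     ] [ 0.02485116 -0.02057543  0.167     ] [0.02482983 0.02252654 0.167     ]
[180.89654307 123.23508147] [ 0.55834493 -0.13573881  0.31230206] [-0.000496    0.00151602] [0.03477671 0.00097257 0.167     ] [ 0.02485114 -0.0205754   0.167     ] [0.0248298  0.02252655 0.167     ]
```

```bash
python3 -m creep '[[[0.0035,0.004,0.05,0,0],[0,0,0.03,0,0],[0,0,0.02,0,0],[0,0,0.02,0,0],[0,0,0,0,0],[0,0,0,0,0]]]'; python3 -m creep '[[[0,0,0.02,0,0],[0,0,0.02,0,0],[0,0,0,0,0],[0,0,0,0,0]]]'; python3 -m creep '[[[0,0,0.02,0,0],[0,0,0.02,0,0],[0,0,0,0,0],[0,0,0,0,0]]]'
```

```text
clock: 20.88
tool_pos: [0.5568, -0.1364, 0.2856]
orientation: [179.9, -0.0, -94.4]
force: [0.6, 0.2, -0.9]
opening: 0.0434
gripper_force: 30.0
clock: 21.22
tool_pos: [0.5569, -0.1364, 0.2779]
orientation: [180.0, -0.0, -94.4]
force: [0.2, 0.4, -1.4]
opening: 0.0434
gripper_force: 30.0
clock: 21.55
tool_pos: [0.5572, -0.1364, 0.2702]
orientation: [-179.9, -0.0, -94.4]
force: [2.5, -1.6, -0.1]
opening: 0.0436
gripper_force: 30.0
```

```bash
python3 -m creep '[[[0,0,0.005,0,0],[0,0,0,0,0.62],[0,0,0,0,0.62],[0,0,0,0,0.62],[0,0,0,0,0.62],[0,0,-0.05,0,0.62],[0,0,-0.15,0,0.62],[0,0,-0.2,0,0.62]]]'; python3 -m creep '[[[-0.05,0,-0.2,0,0.62],[-0.1,0,-0.1,0,0.62],[-0.12,0,0,0,0.62],[0,0,0,0,0.62],[0,0,0,0,0.62]]]'
python3 - <<'E'
from h import *
o=telemetry.get_obs();s=snapshot('wrist');save(s,'w8');print(o['tool_pos'],o['orientation'])
for k in('cross_corner','cross_long','cross_block','tall_block'):
    for d in nets.landmark_of(s,k)[:2]: print(k,d['uv'],d['confidence'],ray(s,d['uv'],.067 if k=='tall_block' else .103 if k=='cross_block' else .089,o))
E
```

```text
clock: 22.22
tool_pos: [0.5557, -0.1364, 0.3475]
orientation: [179.6, -0.0, -94.5]
force: [1.7, 0.5, -0.7]
opening: 0.0546
gripper_force: 0.0
clock: 22.63
tool_pos: [0.5608, -0.0818, 0.4101]
orientation: [-179.9, 0.0, -94.3]
force: [-0.3, 0.0, -0.4]
opening: 0.0543
gripper_force: 0.0
[ 0.56077798 -0.08176189  0.41011189] [-1.79932377e+02  2.47183912e-02 -9.43397562e+01]
cross_corner [194.8, 48.4] 0.8 [ 0.59768091 -0.19365089  0.089     ]
cross_long [202.1, 137.0] 0.65 [ 0.59983005 -0.12106656  0.089     ]
cross_block [356.2, 25.2] 0.62 [ 0.46940857 -0.19878359  0.103     ]
cross_block [252.2, 117.7] 0.59 [ 0.55473516 -0.13504454  0.103     ]
tall_block [343.8, 26.8] 0.82 [ 0.46945444 -0.20436859  0.067     ]
tall_block [251.0, 116.9] 0.57 [ 0.55577156 -0.13391779  0.067     ]
```

View pics/w8.png

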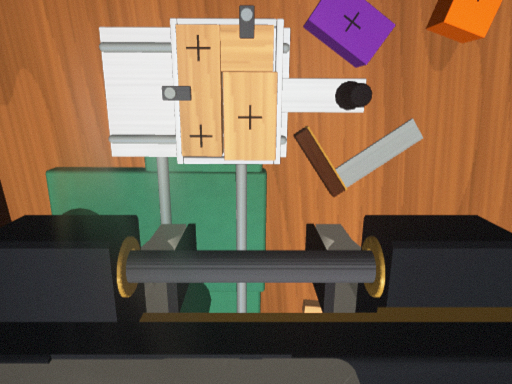

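The block lies flush in the gap with its cross up at (250,117). The bracket crosses are at (198,48) and (201,136).

```bash
python3 - <<'E'
from h import *
o=telemetry.get_obs();s=snapshot('wrist')
W=[ray(s,cross(s,c,11)[0],z,o)[:2] for c,z in(((198,48),.089),((201,136),.089),((250,118),.103))]
d=W[1]-W[0];yaw=np.arctan2(-d[0],d[1]);c,sn=np.cos(yaw),np.sin(yaw);Q=np.array([[c,-sn],[sn,c]])
ctr=(W[0]+W[1])/2-Q@[.023,-.001];print(W,np.hypot(*d),np.degrees(yaw),ctr,'block in tray',Q.T@(W[2]-ctr))
E
python3 -m creep '[[[0,0,0,-0.0769,0.9],[0,0,0,-0.0769,0.9],[0,0,0,-0.0769,0.9],[0,0,0,-0.0769,0.9],[0,0,0,-0.0769,0.9],[0,0,0,-0.0769,0.9],[0,0,0,-0.0769,0.9],[0,0,0,-0.0769,0.9]]]'>/dev/null;python3 -m creep '[[[0,0,0,-0.0769,0.9],[0,0,0,-0.0769,0.9],[0,0,0,-0.0769,0.9],[0,0,0,-0.0769,0.9],[0,0,0,-0.0769,0.9],[0,0,0,0,0.9],[0,0,0,0,0.9]]]'
python3 - <<'E'
from h import *
print(telemetry.get_obs()['orientation'],dl([.4655,-.147,.251]))
E
```

```text
[array([ 0.59479537, -0.19471586]), array([ 0.60073588, -0.12267123]), array([ 0.55642104, -0.13620957])] 0.07228912199305189 -4.713718767071661 [ 0.57492559 -0.15580685] block in tray [-0.02005241  0.01801034]
clock: 24.18
tool_pos: [0.5609, -0.0829, 0.4088]
orientation: [180.0, 0.0, -4.7]
force: [-0.6, -0.2, 0.4]
opening: 0.0783
gripper_force: 0.0
[ 1.79988223e+02  3.48038417e-02 -4.71335961e+00] [-0.4487  0.3582  0.7894]
```

```bash
python3 -m creep '[[[-0.15,0.12,0,-0.002,0.9],[-0.15,0.12,0,0,0.9],[-0.149,0.118,0,0,0.9],[0,0,0.197,0,0.9],[0,0,0.197,0,0.9],[0,0,0.197,0,0.9],[0,0,0.197,0,0.9],[0,0,0,0,0]]]'; python3 -m creep '[[[0,0,0,0,0],[0,0,0,0,0],[0,0,0,0,0],[0,0,0,0,0],[0,0,0,0,0],[0,0,0,0,0],[0,0,0,0,0],[0,0,0,0,0]]]';python3 -m creep '[[[0,0,0,0,0],[0,0,0,0,0],[0,0,0,0,0]]]'
```

```text
clock: 24.85
tool_pos: [0.4628, -0.1474, 0.2453]
orientation: [180.0, 0.6, -4.6]
force: [-1.8, -0.3, 0.2]
opening: 0.0757
gripper_force: 0.0
clock: 25.52
tool_pos: [0.466, -0.1471, 0.2519]
orientation: [-180.0, -0.0, -4.3]
force: [0.1, -0.0, -0.3]
opening: 0.0245
gripper_force: 0.0
clock: 25.77
tool_pos: [0.4661, -0.1468, 0.2517]
orientation: [-180.0, -0.0, -4.3]
force: [-1.0, 5.8, 3.2]
opening: 0.0191
gripper_force: 30.0
```

```bash
python3 -m creep '[[[-0.01,0,0,0,0],[-0.005,0,0,0,0],[0,0,0,0,0],[0,0,0,0,0]]]'; python3 -m creep '[[[-0.01,0,0,0,0],[0,0,0,0,0],[0,0,0,0,0]]]';python3 -m creep '[[[0,0.01,0,0,0],[0,0,0,0,0],[0,0,0,0,0]]]'
```

```text
clock: 26.1
tool_pos: [0.4635, -0.1466, 0.2517]
orientation: [-180.0, -0.1, -4.3]
force: [2.2, 4.6, 2.0]
opening: 0.0193
gripper_force: 30.0
clock: 26.35
tool_pos: [0.4627, -0.1465, 0.2518]
orientation: [-180.0, -0.3, -4.2]
force: [8.4, 2.5, -5.5]
opening: 0.0192
gripper_force: 30.0
clock: 26.6
tool_pos: [0.4627, -0.1472, 0.2517]
orientation: [-179.8, -0.3, -4.3]
force: [5.9, 15.6, -1.8]
opening: 0.019
gripper_force: 30.0
```

```bash
python3 -m creep '[[[0.03,-0.03,0,0,0],[0.03,-0.06,0,0,0],[0,-0.08,0,0,0],[0,-0.08,0,0,0],[0,-0.08,0,0,0],[0,-0.08,0,0,0],[0,-0.08,0,0,0],[0,-0.08,0,0,0]]]'>/dev/null; python3 -m creep '[[[0,-0.08,0,0,0],[0,-0.08,0,0,0],[0,-0.08,0,0,0],[0,-0.08,0,0,0],[0,-0.05,0,0,0],[0,0,0,0,0],[0,0,0,0,0],[0,0,0,0,0]]]'
python3 - <<'E'
from h import *
o=telemetry.get_obs();print(o['orientation'],o['tool_pos'],dl([.4896,.0442,.2517]))
E
```

```text
clock: 27.93
tool_pos: [0.4874, 0.038, 0.2517]
orientation: [-180.0, -0.1, -4.3]
force: [2.3, 1.7, 2.0]
opening: 0.0192
gripper_force: 30.0
[-1.79967416e+02 -6.98821585e-02 -4.25284946e+00] [0.48735097 0.03803272 0.25169006] [ 0.0089 -0.0316 -0.    ]
```

```bash
python3 -m creep '[[[0.009,-0.032,0,0,0],[0,0,0,0,0],[0,0,0,0,0],[0,0,0,0,0]]]'
python3 - <<'E'
from h import *
o=telemetry.get_obs();print(o['tool_pos'],dl([.4896,.0442,.2517]))
H2={'plunger':.115,'cross_corner':.089,'cross_long':.089,'cross_block':.103,'palm_top':.262,'stand':0,'knob_grip':.089}
for n in('scene','top'):
    s=snapshot(n);save(s,n+'1')
    for k,z in H2.items():
        for d in nets.landmark_of(s,k)[:1]: print(n,k,np.round(d['uv'],1),round(d['confidence'],2),ray(s,d['uv'],z).round(4))
E
```

```text
clock: 28.27
tool_pos: [0.4891, 0.0437, 0.2517]
orientation: [-180.0, 0.0, -4.3]
force: [-1.1, 2.3, 4.9]
opening: 0.0193
gripper_force: 30.0
[0.48906902 0.04372664 0.25166321] [ 0.0025 -0.0026 -0.0002]
scene cross_corner [267.2 248.8] 0.75 [ 0.6162 -0.0107  0.089 ]
scene cross_long [295.8 246. ] 0.94 [0.6269 0.0631 0.089 ]
scene cross_block [175. 202.] 0.77 [ 0.4019 -0.2208  0.103 ]
scene palm_top [266.6 202.8] 0.84 [ 0.6146 -0.0136  0.262 ]
scene stand [269.  270.2] 0.65 [ 0.6238 -0.0067  0.    ]
top plunger [246.4 149.2] 0.56 [ 0.6174 -0.0106  0.115 ]
top cross_corner [246.3 150.8] 0.88 [ 0.6199 -0.0096  0.089 ]
top cross_long [347.4 143.4] 0.31 [ 0.6436 -0.3226  0.089 ]
top cross_block [313.9 205.4] 0.8 [ 0.4478 -0.2117  0.103 ]
top palm_top [241.9 130.1] 0.59 [ 0.6267 -0.0023  0.262 ]
top stand [243.4 157.4] 0.85 [0.623  0.0023 0.    ]
```

```bash
python3 -m creep '[[[0.001,-0.001,0,0,0],[0,0,0,0,0.5],[0,0,0,0,0.5],[0,0,0,0,0.5],[0,0,-0.05,0,0.5],[0,0,-0.2,0,0.5],[0,0,-0.2,0,0.5],[0,0,-0.2,0,0.5]]]'>/dev/null; python3 -m creep '[[[0,0,-0.2,0,0.5],[0,0,-0.2,0,0],[0,0,-0.05,0,0],[0.166,0.046,0,0,0],[0.166,0.046,0,0,0],[0.166,0.046,0,0,0],[0.166,0.046,0,0,0],[0,0,0,0,0]]]'
python3 - <<'E'
from h import *
o=telemetry.get_obs();print(o['opening'],dl([.6186,-.003,.446]),dl([.6186,-.003,.418]))
s=snapshot('wrist');save(s,'w9')
for k in('palm_top','cross_long','cross_corner','cross_block'):
    for d in nets.landmark_of(s,k)[:1]: print(k,d['uv'],d['confidence'],ray(s,d['uv'],.262 if k=='palm_top' else .103 if 'block' in k else .089,o))
E
```

```text
clock: 30.4
tool_pos: [0.6232, -0.0041, 0.4682]
orientation: [179.9, 0.2, -4.4]
force: [-0.2, 0.0, -0.8]
opening: 0.0032
gripper_force: 0.0
0.003210544007180337 [-0.023  -0.0037  0.1113] [-0.0225 -0.004   0.2513]
palm_top [248.2, 225.1] 0.9 [ 0.61943951 -0.0029911   0.262     ]
cross_long [183.0, 168.1] 0.88 [0.62327705 0.06756662 0.089     ]
cross_block [200.5, 211.7] 0.77 [0.57742769 0.05204468 0.103     ]
```

```bash
python3 -m creep '[[[-0.01,0,0.11,0,0],[0,0,0.03,0,0],[0,0,0.03,0,0],[0,0,0.03,0,0],[0,0,0.03,0,0],[0,0,0.02,0,0],[0,0,0,0,0],[0,0,0,0,0]]]'; python3 -m creep '[[[0,0,0.01,0,0],[0,0,0.01,0,0],[0,0,0,0,0],[0,0,0,0,0]]]'
```

```text
clock: 31.32
tool_pos: [0.617, -0.0022, 0.4217]
orientation: [180.0, 0.0, -4.3]
force: [-3.8, 0.8, 3.6]
opening: 0.0003
gripper_force: 1.6
clock: 31.65
tool_pos: [0.6172, -0.0022, 0.4176]
orientation: [-180.0, -0.0, -4.3]
force: [-1.5, 0.6, 4.4]
opening: 0.0007
gripper_force: 1.8
```

```bash
python3 -m creep '[[[0,0,0.01,0,0],[0,0,0.01,0,0],[0,0,0,0,0],[0,0,0,0,0]]]'; python3 -m creep '[[[0,0,0.005,0,0],[0,0,0.005,0,0],[0,0,0,0,0],[0,0,0,0,0]]]'
```

```text
clock: 31.98
tool_pos: [0.6172, -0.0022, 0.4139]
orientation: [-180.0, -0.1, -4.3]
force: [-1.5, 0.3, 7.2]
opening: 0.0001
gripper_force: 3.1
clock: 32.32
tool_pos: [0.617, -0.0023, 0.4138]
orientation: [-180.0, -0.1, -4.2]
force: [-6.6, 2.5, 15.7]
opening: 0.0005
gripper_force: 8.2
```

```bash
python3 -m creep '[[[0,0,-0.05,0,0],[0,0,-0.15,0,0],[0,0,-0.085,0,0],[-0.163,-0.045,0,0,0.6],[-0.163,-0.045,0,0,0.6],[-0.163,-0.045,0,0,0.6],[-0.163,-0.045,0,0,0.6],[0,0,0,0,0.6]]]'
python3 - <<'E'
from h import *
print(dl([.4891,.0437,.2517]))
E
```

```text
clock: 32.98
tool_pos: [0.4855, 0.0437, 0.4689]
orientation: [-179.9, -0.0, -4.2]
force: [0.1, 0.3, -1.1]
opening: 0.0284
gripper_force: 0.0
[1.7900e-02 4.0000e-04 1.0859e+00]
```

```bash
python3 -m creep '[[[0,0,0.1,0,0.6],[0,0,0.15,0,0.6],[0,0,0,0,0.6],[0,0,0,0,0.6]]]'
python3 - <<'E'
from h import *
print(dl([.4891,.0437,.2517]))
E
```

```text
clock: 33.32
tool_pos: [0.4895, 0.0432, 0.4177]
orientation: [179.9, 0.2, -4.3]
force: [0.1, 0.3, 1.5]
opening: 0.0512
gripper_force: 0.0
[ 3.000e-04 -3.700e-03  8.298e-01]
```

```bash
python3 -m creep '[[[0,-0.003,0.2,0,0.6],[0,0,0.2,0,0.6],[0,0,0.2,0,0.6],[0,0,0.2,0,0.6],[0,0,0.03,0,0.6],[0,0,0,0,0.3],[0,0,0,0,0],[0,0,0,0,0]]]'>/dev/null; python3 -m creep '[[[0,0,0,0,0],[0,0,0,0,0],[0,0,0,0,0],[0,0,0,0,0],[0,0,0,0,0]]]'; python3 -m creep '[[[0,0.03,0,0,0],[0,0.06,0,0,0],[0,0.08,0,0,0],[0,0.08,0,0,0],[0,0.06,0,0,0],[0,0.05,0,0,0],[0,0,0,0,0],[0,0,0,0,0]]]'
python3 - <<'E'
from h import *
print(dl([.4837,-.0278,.2517]))
E
```

```text
clock: 34.4
tool_pos: [0.4902, 0.0442, 0.254]
orientation: [-180.0, -0.1, -4.2]
force: [-1.9, -0.7, 8.6]
opening: 0.0191
gripper_force: 30.0
clock: 35.07
tool_pos: [0.485, -0.0285, 0.254]
orientation: [180.0, -0.1, -4.3]
force: [0.2, -2.1, 7.2]
opening: 0.0192
gripper_force: 30.0
[-0.0067 -0.0029  0.0113]
```

```bash
python3 -m creep '[[[-0.003,-0.003,0,0,0],[0,0,0,0,0],[0,0,0,0,0]]]'; python3 -m creep '[[[0,0,0,0,0.5],[0,0,0,0,0.5],[0,0,0,0,0.5],[0,0,0,0,0.5],[0,0,-0.05,0,0.5],[0,0,-0.2,0,0.5],[0,0,-0.2,0,0.5],[0,0,-0.2,0,0.5]]]'; python3 -m creep '[[[0,0,-0.2,0,0.5],[0,0,-0.2,0,0],[0,0,-0.03,0,0],[0,0,0,0,0],[0,0,0,0,0]]]'
python3 - <<'E'
from h import *
o=telemetry.get_obs();print(o['tool_pos'],dl([.6186,-.003,.446]))
s=snapshot('wrist');save(s,'w10')
for k in('palm_top','cross_long','cross_corner','cross_block','tray_floor'):
    for d in nets.landmark_of(s,k)[:1]: print(k,d['uv'],d['confidence'],ray(s,d['uv'],.262 if k=='palm_top' else .103 if 'block' in k else .067 if 'tray' in k else .089,o))
E
```

```text
clock: 35.32
tool_pos: [0.4847, -0.0273, 0.254]
orientation: [-180.0, -0.2, -4.2]
force: [1.4, -1.7, 6.3]
opening: 0.0194
gripper_force: 30.0
clock: 35.98
tool_pos: [0.4833, -0.0273, 0.3837]
orientation: [180.0, 0.1, -4.3]
force: [1.4, -0.2, -1.1]
opening: 0.044
gripper_force: 0.0
clock: 36.4
tool_pos: [0.4835, -0.0271, 0.4684]
orientation: [-179.9, -0.0, -4.3]
force: [-0.7, 0.7, -1.1]
opening: 0.0228
gripper_force: 0.0
[ 0.4834995  -0.02711846  0.46844934] [ 0.6645 -0.1707  0.1127]
cross_long [217.8, 28.5] 0.58 [ 0.61926635 -0.00531868  0.089     ]
cross_corner [287.6, 32.3] 0.91 [ 0.6107838  -0.07262812  0.089     ]
cross_block [233.7, 75.2] 0.85 [ 0.57432205 -0.01752008  0.103     ]
tray_floor [251.0, 58.4] 0.72 [ 0.59204024 -0.03556893  0.067     ]
```

Run:
```python
from h import *
o=telemetry.get_obs();s=snapshot('wrist')
for uv,z in(((287.6,32.3),.089),((233.7,75.2),.103),((217.8,28.5),.089)):
    for r in(7,10):
        e,m=cross(s,uv,r);print(e,m,ray(s,e,z,o)[:2])
    
p=s['frame'][0:120,180:320];cv2.imwrite('pics/c10.png',cv2.resize(p[...,::-1],None,fx=5,fy=5,interpolation=2))
```

```text
[288.67477633  30.49544812] 4247.333333333332 [ 0.61148477 -0.07420805]
[289.06861022  29.74016607] 5499.666666666666 [ 0.61212792 -0.07461866]
[233.09089472  74.50671831] 4217.333333333333 [ 0.5743226  -0.01763682]
[232.48658287  74.22472961] 5701.666666666666 [ 0.57462177 -0.01708177]
[nan nan] 0.0 [nan nan]
[nan nan] 0.0 [nan nan]h.py:35: RuntimeWarning: invalid value encountered in scalar divide
  y,x=np.mgrid[-r:r+1,-r:r+1];return np.array([u+(w*x).sum()/w.sum(),v+(w*y).sum()/w.sum()]),w.sum()
```

View pics/c10.png

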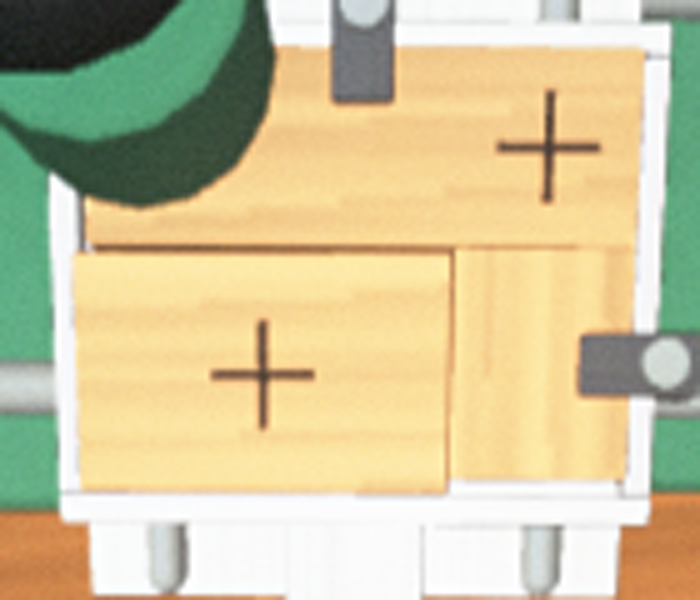

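The corner cross appears at (290,29), within 1 mm of the predicted position, so the long-arm cross is under the point. I'll push now.

```bash
python3 -m creep '[[[0.166,-0.042,0,0,0],[0.166,-0.042,0,0,0],[0.166,-0.042,0,0,0],[0.164,-0.042,0,0,0],[0,0,0.11,0,0],[0,0,0,0,0],[0,0,0,0,0]]]'; python3 -m creep '[[[0,0,0.03,0,0],[0,0,0.03,0,0],[0,0,0.03,0,0],[0,0,0.03,0,0],[0,0,0.02,0,0],[0,0,0.01,0,0],[0,0,0,0,0],[0,0,0,0,0]]]'; python3 -m creep '[[[0,0,0.01,0,0],[0,0,0.005,0,0],[0,0,0.005,0,0],[0,0,0,0,0]]]'
```

```text
clock: 37.33
tool_pos: [0.6184, -0.0035, 0.4445]
orientation: [179.9, 0.2, -4.3]
force: [-1.3, 0.3, -0.1]
opening: 0.0004
gripper_force: 0.0
clock: 38.0
tool_pos: [0.6184, -0.0036, 0.4168]
orientation: [180.0, -0.0, -4.3]
force: [1.9, -1.5, 3.7]
opening: 0.0007
gripper_force: 1.8
clock: 38.33
tool_pos: [0.6183, -0.0036, 0.4139]
orientation: [180.0, -0.1, -4.3]
force: [-1.1, -1.0, 10.3]
opening: 0.0007
gripper_force: 5.4
```

```bash
python3 -m creep '[[[0,0,0.003,0,0],[0,0,0,0,0],[0,0,0,0,0]]]'; python3 -m creep '[[[0,0,-0.05,0,0],[0,0,-0.15,0,0],[0,0,-0.085,0,0],[-0.165,0.042,0,0,0.6],[-0.165,0.042,0,0,0.6],[-0.165,0.042,0,0,0.6],[-0.166,0.042,0,0,0.6],[0,0,0,0,0.6]]]'; python3 -m creep '[[[0,0,0.1,0,0.6],[0,0,0.15,0,0.6],[0,0,0,0,0.6],[0,0,0,0,0.6]]]'
python3 - <<'E'
from h import *
print(dl([.484,-.0273,.2525]))
E
```

```text
clock: 38.58
tool_pos: [0.6183, -0.0036, 0.4138]
orientation: [180.0, -0.1, -4.3]
force: [-2.3, 0.0, 13.6]
opening: 0.0006
gripper_force: 6.8
clock: 39.25
tool_pos: [0.4786, -0.0283, 0.469]
orientation: [-179.9, 0.1, -4.3]
force: [-0.3, -0.3, 0.0]
opening: 0.0281
gripper_force: 0.0
clock: 39.58
tool_pos: [0.4834, -0.0272, 0.4179]
orientation: [179.9, 0.2, -4.3]
force: [0.4, -0.1, 1.1]
opening: 0.0511
gripper_force: 0.0
[ 0.0064 -0.0009  0.8271]
```

```bash
python3 -m creep '[[[0.003,0,0.2,0,0.6],[0,0,0.2,0,0.6],[0,0,0.2,0,0.6],[0,0,0.2,0,0.6],[0,0,0.02,0,0.6],[0,0,0,0,0.3],[0,0,0,0,0],[0,0,0,0,0]]]'>/dev/null; python3 -m creep '[[[0,0,0,0,0],[0,0,0,0,0],[0,0,0,0,0],[0,0,0,0,0],[0,0,0,0,0]]]'; python3 -m creep '[[[0.02,-0.01,0,0,0],[0.04,-0.02,0,0,0],[0.055,-0.02,0,0,0],[0.055,-0.02,0,0,0],[0.04,-0.015,0,0,0],[0,0,0,0,0],[0,0,0,0,0],[0,0,0,0,0]]]'
python3 - <<'E'
from h import *
print(telemetry.get_obs()['tool_pos'])
E
```

```text
clock: 40.67
tool_pos: [0.4851, -0.0271, 0.2563]
orientation: [-180.0, -0.1, -4.2]
force: [-2.4, 0.3, 8.6]
opening: 0.019
gripper_force: 30.0
clock: 41.33
tool_pos: [0.5291, -0.0131, 0.2564]
orientation: [-179.9, -0.2, -4.2]
force: [2.0, 0.8, 5.6]
opening: 0.0191
gripper_force: 30.0
[ 0.52911524 -0.0130726   0.2563505 ]
```

```bash
python3 -m creep '[[[-0.002,0.002,0,0,0],[0,0,0,0,0],[0,0,0,0,0.5],[0,0,0,0,0.5],[0,0,0,0,0.5],[0,0,0,0,0.5],[0,0,-0.05,0,0.5],[0,0,-0.2,0,0.5]]]'; python3 -m creep '[[[0,0,-0.2,0,0.5],[0,0,-0.2,0,0.5],[0,0,-0.2,0,0.5],[0,0,-0.2,0,0],[0,0,-0.02,0,0],[0,0,0,0,0],[0,0,0,0,0]]]'
python3 - <<'E'
from h import *
o=telemetry.get_obs();print(o['tool_pos'],dl([.6186,-.003,.446]))
s=snapshot('wrist');save(s,'w11')
for k in('palm_top','cross_long','cross_corner','cross_block'):
    for d in nets.landmark_of(s,k)[:1]: print(k,d['uv'],d['confidence'],ray(s,d['uv'],.262 if k=='palm_top' else .103 if 'block' in k else .089,o))
w=[.6567,-.0616,.089];uv=proj(s,w,o);print(uv,[ (e:=cross(s,uv,10)),ray(s,e[0],.089,o)] if 10<uv[1]<370 else '')
w=[.6188,-.0035,.103];uv=proj(s,w,o);print(uv,[ (e:=cross(s,uv,10)),ray(s,e[0],.103,o)])
E
```

```text
clock: 42.0
tool_pos: [0.5251, -0.0143, 0.3004]
orientation: [179.8, 0.6, -4.4]
force: [0.7, 0.4, -0.1]
opening: 0.0433
gripper_force: 0.0
clock: 42.58
tool_pos: [0.5268, -0.0139, 0.4695]
orientation: [-180.0, -0.1, -4.3]
force: [-0.1, 0.3, -1.1]
opening: 0.0229
gripper_force: 0.0
[ 0.52684079 -0.01389833  0.46951049] [ 0.4533 -0.0886  0.118 ]
palm_top [216.7, 53.4] 0.6 [ 0.61861243 -0.00328572  0.262     ]
cross_corner [287.1, 28.7] 0.69 [ 0.65771335 -0.05923888  0.089     ]
cross_block [411.6, 203.7] 0.55 [ 0.4743413  -0.18148085  0.103     ]
[289.57458837  29.63041336] [(array([289.01037606,  29.99824321]), np.float64(6071.666666666668)), array([ 0.65641204, -0.06103739,  0.089     ])]
[232.80362235  74.26155589] [(array([nan, nan]), np.float64(0.0)), array([nan, nan, nan])]h.py:35: RuntimeWarning: invalid value encountered in scalar divide
  y,x=np.mgrid[-r:r+1,-r:r+1];return np.array([u+(w*x).sum()/w.sum(),v+(w*y).sum()/w.sum()]),w.sum()
```

```bash
python3 -m creep '[[[0.151,-0.03,0,0,0],[0.151,-0.029,0,0,0],[0.151,-0.029,0,0,0],[0,0,0.118,0,0],[0,0,0,0,0],[0,0,0,0,0]]]'; python3 -m creep '[[[0,0,0.02,0,0],[0,0,0.02,0,0],[0,0,0.02,0,0],[0,0,0.02,0,0],[0,0,0.01,0,0],[0,0,0,0,0],[0,0,0,0,0]]]'; python3 -m creep '[[[0,0,0.005,0,0],[0,0,0.005,0,0],[0,0,0,0,0],[0,0,0,0,0]]]'
```

```text
clock: 43.33
tool_pos: [0.6189, -0.0031, 0.4432]
orientation: [179.9, 0.3, -4.3]
force: [-1.0, 1.2, -0.4]
opening: -0.0002
gripper_force: 0.0
clock: 43.92
tool_pos: [0.6188, -0.0031, 0.428]
orientation: [180.0, -0.1, -4.3]
force: [-0.6, -0.4, 4.6]
opening: 0.0005
gripper_force: 2.3
clock: 44.25
tool_pos: [0.6187, -0.0031, 0.4274]
orientation: [180.0, -0.1, -4.3]
force: [-4.4, 0.5, 12.0]
opening: 0.0006
gripper_force: 6.2
```

```bash
python3 -m creep '[[[0,0,0,0,0],[0,0,0,0,0],[0,0,-0.03,0,0],[0,0,-0.1,0,0],[0,0,-0.2,0,0],[0,0,-0.1,0,0],[0,0,0,0,0],[0,0,0,0,0]]]'
python3 - <<'E'
from h import *
s=snapshot('scene');save(s,'end')
p=s['frame'][170:300,200:360];cv2.imwrite('pics/endc.png',cv2.resize(p[...,::-1],None,fx=4,fy=4,interpolation=2))
E
```

```text
clock: 44.92
tool_pos: [0.6189, -0.0029, 0.5125]
orientation: [-179.9, -0.1, -4.3]
force: [-0.7, 0.8, -0.5]
opening: 0.0006
gripper_force: 0.0
```

View pics/endc.png

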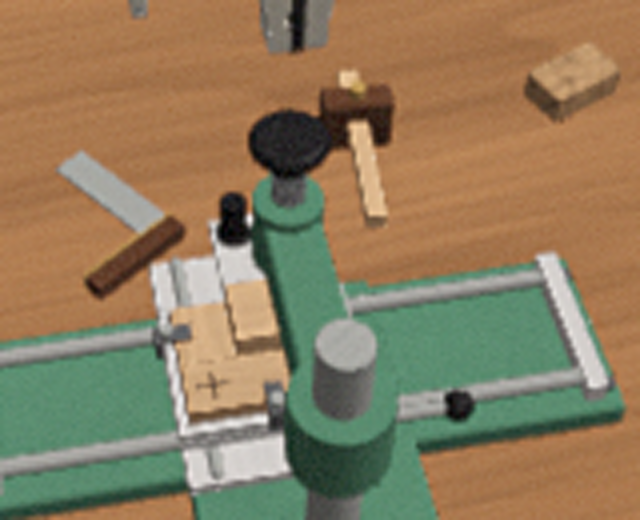

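The plunger is back up (palm knob at (290,142)), the block sits in its gap at (255,310), and the gripper is clear. I'm handing the job in.

```bash
python3 -c "
from plant import workorder
print(workorder.close_job())"
```

```text
the job is handed in; nothing more can be done
None
```

The pencil-crossed block is packed in the gap, all three crosses were pressed in order (corner, long arm, block), the plunger is back up, and the job is handed in at about 45 s; the hand-in returned no verdict.

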